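# Fit the tall scouring drum and reset the stop

### The job

Fit the taller of the two scouring drums to the bench spindle: first press the black mushroom stop button down until it stays down by itself, push the keeper arm well aside, and put the tall drum, neck up, over the spindle, lowering it gently until it sits fully on its seat (do not drop it). Then push the keeper arm back home over the drum, and last of all turn the mushroom knob clockwise so that the stop pops up again. Leave everything else where it is.

Things in the scene. Friction and masses are not known exactly. Their poses are not given: they have to be found in the camera images.
- stop_box: Grey fixed box, 90 x 90 mm and 55 mm tall, on the bench, carrying the black mushroom stop button in the middle of its top. Origin: centre of its underside on the bench; z up.
- stop_top (a point): Middle of the top of the mushroom knob, 107 mm above the bench when up; moves down and turns with the knob. The knob is a round black head 52 mm across whose upper face lies 20 mm below this point, with an upright grip bar on it 46 mm long (along this point's x axis), 14 mm wide (y) and 20 mm tall, which can be pressed on or pinched.
- stop (a joint): How far the mushroom button is down, in m: 0 is up; full travel is 0.0145 (needs about 5 N); pressed to the bottom and let go it latches and rests at about 0.008; pressed less it comes up again.
- stop_knob (a joint): Turn of the mushroom knob in rad, clockwise from above positive, 0 to 1.05. A light spring brings it back to 0 when let go. With the button latched, turning it past about 0.6 frees it, and it then springs up once it is let go.
- spindle_head: Fixed grey round cast base, 136 mm across and 18 mm tall, with a steel seat (46 mm across, top 30 mm above the bench) and on it an upright spindle of 16 mm diameter whose tapered tip is 90 mm above the bench. Origin: on the spindle axis at bench level. A post for the keeper stands 106 mm from the spindle axis, at x = y = +75 mm in this frame; it rises 172 mm above the bench.
- spindle_seat (a point): Centre of the top of the seat on the spindle axis, 30 mm above the bench: a mounted drum's underside rests here.
- keeper_hinge (a point): Point on the upright hinge axis of the keeper arm, at the top of its post, 165 mm above the bench.
- keeper (a joint): Swing of the keeper arm in rad: 0 is home against its stop, its end disc centred over the spindle; it grows to 1.7 as the arm swings clockwise seen from above. It stays where it is left.
- keeper_peg (a point): Middle of the top of the upright peg, 20 mm diameter and 32 mm tall, at the end of the keeper arm, 106 mm from the hinge axis; this point is 205 mm above the bench. The peg stands on a disc 52 mm across, 165 to 173 mm above the bench, at the end of a flat arm 20 mm wide. Push the peg from the side.
- drum_tall: The drum to fit, loose and standing: brown cylinder 60 mm across and 84 mm tall with a pale wooden neck 32 mm across and 30 mm tall on top (114 mm in all) and a 22 mm bore right through. 0.25 to 0.5 kg. Origin: centre of its underside; z up towards the neck.
- drum_short: The other drum, to be left alone: 84 mm across, 46 mm tall, with the same neck on top (76 mm in all). Origin: centre of its underside.
- brush: Bystander: brush lying on the bench, 150 mm long. Origin near its middle.
- mug: Bystander: white mug, 80 mm across and 90 mm tall. Origin: centre of its underside.
- tin: Bystander: dark round tin, 80 mm across and 55 mm tall. Origin: centre of its underside.
- hammer: Bystander: hammer lying on the bench, 280 mm long. Origin near its middle.
There are look-alikes about, which are no part of the job. What is shaped like the drum_tall but red is not meant. What is shaped like the stop_box but purple is not meant.

How it is judged:
On the way, in this order (a step that is already met when the one before it is completed fails the run):
1. the stop button is down and stays down untouched (value of joint stop above 0.006 m and contact force between anything else and stop_box below 0.2 N), for 0.3 s.
2. the keeper arm is swung well aside (more than 0.8 rad), the stop still down (value of joint keeper above 0.8 rad and value of joint stop above 0.006 m), for 0.1 s.
3. the tall drum sits on the spindle seat, released, the stop still down (z of drum_tall in the frame of spindle_seat below 0.004 m and horizontal distance between drum_tall and spindle_seat below 0.006 m and angle between drum_tall's own z axis and vertical below 0.08 rad and contact force between the fingers and drum_tall below 0.2 N and value of joint stop above 0.006 m), for 0.2 s.
4. the keeper arm is back home over the drum (within 0.12 rad of its stop), the stop still down (value of joint keeper below 0.12 rad and value of joint stop above 0.006 m), for 0.1 s.
At the end, for the whole second after the job is handed in: The stop button is up again (within 2 mm), the tall drum stands at rest on the spindle seat (underside within 4 mm of it, upright within 0.08 rad, within 6 mm of the axis), and the keeper arm is home over it (within 0.12 rad) (value of joint stop below 0.002 m and value of joint keeper below 0.12 rad and z of drum_tall in the frame of spindle_seat below 0.004 m and horizontal distance between drum_tall and spindle_seat below 0.006 m and angle between drum_tall's own z axis and vertical below 0.08 rad and linear speed of drum_tall below 0.03 m/s); the robot touches nothing.
It fails at once if the tall drum is dropped (let go and falling faster than 0.5 m/s, about 13 mm of fall) (linear speed of drum_tall above 0.5 m/s and contact force between the fingers and drum_tall below 0.1 N).
It fails at once if another thing is moved by more than 25 mm (distance of any of drum_short, brush, mug, tin, hammer from where it was at the start of the episode above 0.025 m).
It also fails if it takes over 72 s, if anything falls off the work surface, if the arm or the gripper's body presses on something with over 40 N, if the wrist force passes 120 N, or if a joint passes its speed limit or range.

### The arm

A 7-joint arm with a two-finger parallel gripper is mounted at the origin on the work surface. World frame = base frame: x ahead of the robot, y to its left, z up, the work surface at z = 0. Lengths are in m, angles in rad, forces in N, time in s.
With the tool pointing down it reaches from about 0.4 to 0.85 m from the base axis. Payload 10.4 kg.
Tool frame: the origin (TCP) lies midway between the tips of the shut fingers; the grasp point (between the pads) lies 19 mm behind it; z points along the fingers, y is the line along which they close (so a half turn about z gives the same grasp; the last joint's range is limited). The gripper opens to 85 mm and grips with 20 to 120 N. Pads are 22 mm wide; open, the fingers measure 114 mm over their backs; the gripper's body (76 mm by 85 mm) begins 54 mm behind the grasp point. The pads swing forward as they close: fully open they stand 13 mm farther back than shut.
Start: joints at [1.163, 0.332, -0.065, 1.46, 0.022, 1.35, -0.088], TCP at [0.235, -0.579, 0.231] pointing down, gripper open.
Joint ranges: [-2.6, 2.6], [-0.5, 2.12], [-1.47, 1.34], [0.16, 2.42], [-1.27, 4.41], [0.06, 2.06], [-2.6, 2.6]. Speed limits (rad/s): [2.22, 2.22, 2.79, 2.79, 3.14, 3.14, 3.14].

### API

Orientations are given as a unit quaternion [x, y, z, w].
In Python, from workcell import get_obs, camera, camera_params, hand_in gives the robot as it stands.
- The arm moves only by the tool carry_out, never from a script. Its argument "commands" is a list that holds one entry, the list of rows, each a list of 6 numbers: the shift along the tool's x, y, z in units of 40 mm (1.0 is 40 mm), then the turn, a rotation vector about the tool's x, y, z in units of 6 degrees (1.0 is 6 degrees). In form: [[[x, y, z, ax, ay, az], ...]]. A call has 1 to 20 rows; each row shifts and turns the commanded pose from where the row before left it, along the tool's axes as they then stand; what a row does not reach is not made up. A row lasts 1/12 s, in which the tool goes at most 41.7 mm and 7.16 degrees, less where a joint would pass 70% of its speed; a pose out of reach is approached as far as the arm can. A call is refused whole if a number of a shift passes 1 or a number of a turn 1, either way. A call with a gripper value outside its range is refused whole. "hand" is the closure, from -1 (fully open) to 1 (shut), set as the call begins (left out, the last holds). The fingers move at their own pace and stop on an object; "force" is the grip in N (left out, the last holds). Time passes only in rows, so rows that do not move let the fingers close. It gives the time, the measured TCP pose, the force, the opening and the grip force at its end, in the units of the state.
- get_obs(): the state, without advancing time (a new reading comes with each control period).
- camera(name): name is "side" or "top" or "wrist"; returns the picture (480x640x3 uint8, red, green, blue); there is no depth.
- camera_params(name): a dict with "mtx" (3x3 intrinsics, pixels), "R" (3x3) and "t" (3): a world point X has camera coordinates R X + t. Camera axes: x right, y down, z forward; pixel columns grow to the right and rows downward; lengths in m; the calibration is good to about 2 mm. The wrist camera is an equidistant fisheye: a pixel r from the principal point sees the ray r / f radians off the axis. A picture is of the moment at which its call begins: read the wrist's pose just before it. camera_params takes no time and is no camera call; for the wrist camera it gives the pose at the moment of the call.
- hand_in(): hands the job in; it is judged then, once.
The state is a dict: "clock": time; "joint_pos": joint angles; "joint_velocities": joint speeds; "tau": joint torques, N m; "position": TCP position; "ee_rot": TCP orientation; "ft_force": force on the tool from outside, world axes, zero at the start; "torque": the same for the moment, N m; "grip_width": opening from 0.0 (shut) to 1.0 (fully open); "grasp_force": force on a finger pad.
Only numpy, scipy, OpenCV 4.12 (cv2) and the standard library are available. Lean on these libraries where they do the work, as an engineer would, in place of code of your own. Each camera call takes 0.05 s, during which the arm holds its last target. There are 200 camera calls.

## Working session

There is one attempt and no reset: what is moved stays moved. The work goes in short steps, Python scripts to look and compute and a tool call to move; the robot and the scene stay as the last step left them, time stands still between calls to the robot, and variables do not carry over. Pictures are saved under pics/ and viewed, at most 10 in all, crops included, and the job is handed in when it is done.

Besides the shell and the picture viewer there is one more tool, called after "Request:" as a command line: name --argument value ..., lists and objects as JSON in quotes. carry_out: Moves the arm, as the interface text tells. Its arguments: {"type":"object","properties":{"commands":{"type":"array"},"hand":{"type":"number"},"force":{"type":"number"}},"required":["commands"]}

```bash
mkdir -p pics; ls; cat > h.py <<'E'
import numpy as np, cv2
from workcell import *
from scipy.spatial.transform import Rotation as Ro
def ray(name,u,v,P=None):
    p=P or camera_params(name); K=np.array(p["mtx"]);R=np.array(p["R"]);t=np.array(p["t"])
    x=(u-K[0,2])/K[0,0]; y=(v-K[1,2])/K[1,1]
    if name=="wrist":
        r=np.hypot(x,y); s=np.sin(r)/r if r>1e-9 else 1; d=np.array([x*s,y*s,np.cos(r)])
    else: d=np.array([x,y,1.])
    return -R.T@t, R.T@d
def onz(name,u,v,z,P=None):
    c,d=ray(name,u,v,P); return c+d*(z-c[2])/d[2]
def proj(name,X,P=None):
    p=P or camera_params(name); K=np.array(p["mtx"]);q=np.array(p["R"])@X+np.array(p["t"])
    if name=="wrist":
        n=np.hypot(q[0],q[1]); th=np.arctan2(n,q[2]); q=np.array([q[0]/n*th,q[1]/n*th,1])
    q=K@(q/q[2]); return q[:2]
E
python3 - <<'E'
from h import *
for n in("side","top"):
    cv2.imwrite(f"pics/{n}0.png",camera(n)[...,::-1])
    p=camera_params(n); print(n,np.round(p["mtx"],1).tolist(),np.round(-np.array(p["R"]).T@np.array(p["t"]),3),np.round(p["R"],2).tolist())
o=get_obs();print(o)
print(Ro.from_quat(o["ee_rot"]).as_matrix().round(3))
E
```

```text
pics
side [[512.0, 0.0, 316.4], [0.0, 512.0, 241.2], [0.0, 0.0, 1.0]] [0.26  0.883 0.67 ] [[-0.97, -0.26, 0.0], [-0.12, 0.45, -0.88], [0.23, -0.85, -0.47]]
top [[486.5, 0.0, 317.0], [0.0, 486.5, 241.4], [0.0, 0.0, 1.0]] [ 0.429 -0.032  1.166] [[-0.03, -1.0, 0.0], [-1.0, 0.03, -0.06], [0.06, -0.01, -1.0]]
{'clock': 0.1, 'joint_pos': array([ 1.16340601,  0.33279549, -0.06466357,  1.46087191,  0.02161402,
        1.3499047 , -0.08850299]), 'joint_velocities': array([ 0.00081476, -0.002986  , -0.0015555 , -0.0009959 ,  0.00186712,
        0.00032861, -0.00150448]), 'tau': array([ 1.32406076e-03, -6.26746273e+01,  4.90608369e-02, -3.92429888e+01,
        1.63742312e-02,  6.84522092e-03, -7.02641188e-06]), 'position': array([ 0.23444627, -0.57899158,  0.23059668]), 'ee_rot': array([ 9.81550287e-01,  1.91203089e-01, -1.64045357e-04, -6.20677815e-04]), 'ft_force': array([-0.40106681,  0.1285995 ,  0.19390688]), 'torque': array([ 0.01714729, -0.006855  , -0.02175897]), 'grasp_force': 0.0, 'grip_width': 1.0029001452121158}
[[ 0.927  0.375 -0.001]
 [ 0.375 -0.927  0.001]
 [-0.    -0.001 -1.   ]]
```

View pics/top0.png

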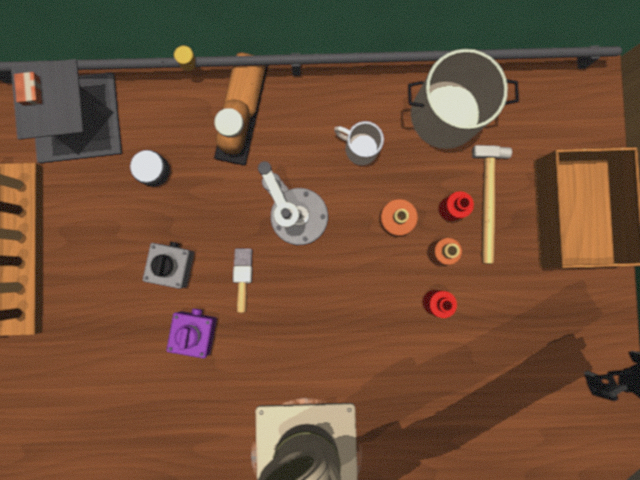

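View pics/side0.png

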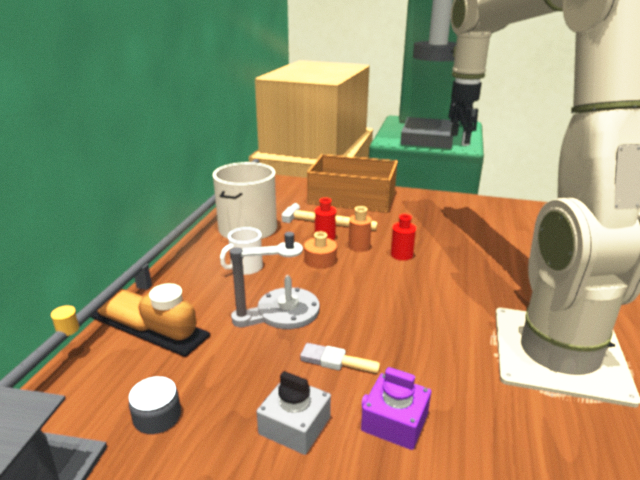

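The top view shows the tall brown drum at (448,251). What could be taken for it: the short brown drum at (400,217) and the red drums at (460,205) and (442,304). The grey stop box is at (167,265), with a purple look-alike at (191,334). The keeper peg is at (287,212) and the post at (265,168). I choose the brown tall drum and the grey box, and will check both in a crop.

```bash
python3 - <<'E'
from h import *
t=cv2.imread("pics/top0.png"); s=cv2.imread("pics/side0.png")
def crop(im,x,y,w=80,h=75): return cv2.resize(im[y:y+h,x:x+w],(400,300 if h==60 else 300),interpolation=cv2.INTER_CUBIC)
cv2.imwrite("pics/crop1.png",np.vstack([np.hstack([crop(t,410,215,80,60),crop(t,127,235,80,60)]),np.hstack([crop(t,250,160,80,60),crop(s,320,195,80,60)])]))
for n,(u,v,z) in dict(drum=(452,251,.114),stop=(163,266,.107),peg=(287,212,.205),hinge=(265,168,.172),short=(401,216,.076)).items(): print(n,onz("top",u,v,z).round(3))
# side cross-check
for n,(u,v,z) in dict(drum=(361,210,.114),stop=(294,380,.107),peg=(290,236,.205),hinge=(238,252,.172),tip=(288,277,.09)).items(): print(n,onz("side",u,v,z).round(3))
E
```

```text
drum [ 0.462 -0.33   0.114]
stop [0.446 0.297 0.107]
peg [0.545 0.02  0.205]
hinge [0.641 0.065 0.172]
short [ 0.545 -0.229  0.076]
drum [ 0.462 -0.322  0.114]
stop [0.447 0.314 0.107]
peg [0.541 0.034 0.205]
hinge [0.639 0.066 0.172]
tip [0.557 0.005 0.09 ]
```

View pics/crop1.png

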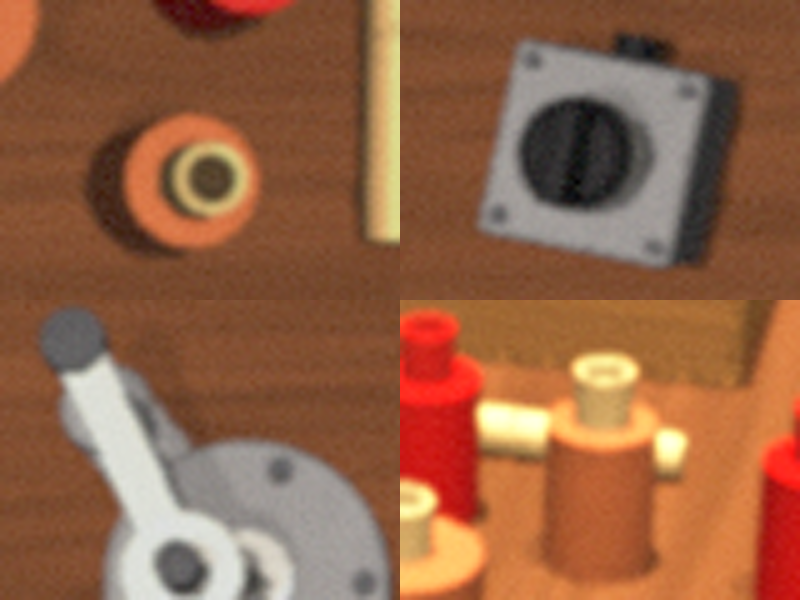

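The crop confirms it: the tall brown drum with its pale neck centred at (452,251), the grey box with the black bar at about (163,266) running nearly along the image vertical, and the keeper disc over the spindle. I'll start moving now: turn the tool so its x is world +y and its y is world +x, then travel.

Request:
carry_out --commands '[[[0,0,-0.1,0,0,-0.944],[0,0,-0.1,0,0,-0.944],[0,0,-0.1,0,0,-0.944],[0,0,-0.1,0,0,-0.944],[0,0,-0.1,0,0,-0.944],[0,0,-0.1,0,0,-0.944],[0,0,-0.1,0,0,-0.944],[0,0,-0.1,0,0,-0.944],[0,0,-0.1,0,0,-0.944],[0,0,-0.1,0,0,-0.944],[0,0,-0.1,0,0,-0.944],[0,0,-0.1,0,0,-0.944]]]' --hand 1

```text
clock: 1.1
position: [0.2345, -0.5791, 0.279]
ee_rot: [0.705, 0.709, 0.0, -0.0]
ft_force: [-0.1, 0.6, -0.6]
grip_width: -0.004
grasp_force: 0.0
```

Request:
carry_out --commands '[[[0.6,0.6,0,0,0,0],[0.6,0.6,0,0,0,0],[0.6,0.6,0,0,0,0],[0.6,0.6,0,0,0,0],[0.6,0.6,0,0,0,0],[0.6,0.6,0,0,0,0],[0.6,0.6,0,0,0,0],[0.6,0.6,0,0,0,0],[0.6,0.6,0,0,0,0],[0.8,0.1,0,0,0,0],[0.8,0,0,0,0,0],[0.8,0,0,0,0,0],[0.8,0,0,0,0,0],[0.8,0,0,0,0,0],[0.8,0,0,0,0,0],[0.8,0,0,0,0,0],[0.8,0,0,0,0,0],[0.8,0,0,0,0,0],[0.8,0,0,0,0,0],[0.8,0,0,0,0,0]]]'

```text
clock: 2.77
position: [0.454, -0.0098, 0.2792]
ee_rot: [0.707, 0.707, -0.0, 0.0]
ft_force: [0.3, 0.1, -0.5]
grip_width: -0.003
grasp_force: 0.0
```

Request:
carry_out --commands '[[[0.75,0,0,0,0,0],[0.75,0,0,0,0,0],[0.75,0,0,0,0,0],[0.75,0,0,0,0,0],[0.75,0,0,0,0,0],[0.75,0,0,0,0,0],[0.75,0,0,0,0,0],[0.75,0,0,0,0,0],[0.75,0,0,0,0,0],[0,0,0,0,0,0],[0,0,0,0,0,0]]]'

```text
clock: 3.68
position: [0.4535, 0.2604, 0.2788]
ee_rot: [0.706, 0.708, -0.0, -0.001]
ft_force: [0.2, -1.3, -0.3]
grip_width: -0.004
grasp_force: 0.0
```

```bash
python3 - <<'E'
from h import *
P=camera_params("wrist"); w=camera("wrist"); cv2.imwrite("pics/w1.png",w[...,::-1]); np.save("P1.npy",P,allow_pickle=True)
s=cv2.imread("pics/side0.png"); t=camera("top"); cv2.imwrite("pics/top1.png",t[...,::-1])
print(get_obs()["position"],np.round(P["mtx"],1).tolist())
print(proj("wrist",np.array([.446,.30,.107]),P),proj("wrist",np.array([.446,.314,.107]),P),proj("wrist",np.array([.545,.02,.205]),P))
E
```

```text
[0.45452146 0.25793641 0.27892269] [[371.6, 0.0, 315.7], [0.0, 371.6, 233.6], [0.0, 0.0, 1.0]]
[307.21449615 162.72340086] [307.22578122 146.40024647] [406.44006219 471.80822968]
```

View pics/w1.png

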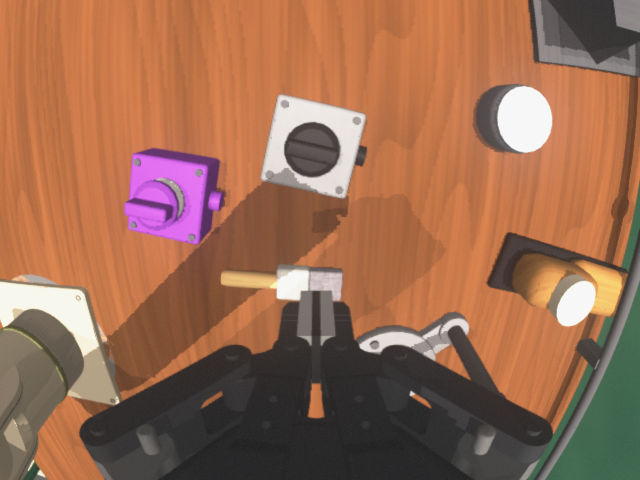

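The wrist view shows the grey box with its knob at (312,149) and the bar running from (288,146) to (338,153). The purple look-alike is to the left at (160,200).

```bash
python3 - <<'E'
from h import *
P=np.load("P1.npy",allow_pickle=True).item()
w=cv2.imread("pics/w1.png"); g=w.max(2)
m=((g<75)).astype(np.uint8); m[:100]=0;m[200:]=0;m[:,:270]=0;m[:,352:]=0
m=cv2.morphologyEx(m,cv2.MORPH_OPEN,np.ones((5,5)))
n,l,st,c=cv2.connectedComponentsWithStats(m); i=1+np.argmax(st[1:,4]); print(st[i],c[i])
print("head",onz("wrist",*c[i],.090,P).round(4)); print("bar",onz("wrist",312,149.5,.107,P).round(4))
a,b=[onz("wrist",*q,.107,P) for q in((288,146),(338,153))]; print(np.degrees(np.arctan2(*(b-a)[[1,0]])))
t=cv2.imread("pics/top0.png"); g=t.max(2);m=(g<60).astype(np.uint8);m[:250]=0;m[290:]=0;m[:,:140]=0;m[:,182:]=0
n,l,st,c=cv2.connectedComponentsWithStats(m); i=1+np.argmax(st[1:,4]); print(st[i],c[i],onz("top",*c[i],.09))
E
```

```text
Traceback (most recent call last):
ValueError: attempt to get argmax of an empty sequence
```

```bash
python3 - <<'E'
from h import *
P=np.load("P1.npy",allow_pickle=True).item()
w=cv2.imread("pics/w1.png"); g=w.max(2)
print(g[149,280:345:5], g[120:180:4,312])
m=((g<110)).astype(np.uint8); m[:100]=0;m[182:]=0;m[:,:278]=0;m[:,348:]=0
m=cv2.morphologyEx(m,cv2.MORPH_OPEN,np.ones((5,5)))
n,l,st,c=cv2.connectedComponentsWithStats(m)
for i in range(1,n): print(st[i],c[i],"head",onz("wrist",*c[i],.090,P).round(4))
print("bar",onz("wrist",312,149.5,.107,P).round(4))
a,b=[onz("wrist",*q,.107,P) for q in((288,146),(338,153))]; print(np.degrees(np.arctan2(*(b-a)[[1,0]])))
E
```

```text
[232  75  88  90  93  95  97  93  88  78  70  66 168] [236  74  83 101  95  95  65  95  93  86  70  92  88  73  89]
[ 285  123   54   54 2329] [311.64448261 149.32331473] head [0.4495 0.3097 0.09  ]
bar [0.45   0.3114 0.107 ]
-7.8517124946564465
```

Request:
carry_out --commands '[[[0.61,-0.07,0,0,0,0],[0.61,-0.07,0.3,0,0,0],[0,0,0.7,0,0,0],[0,0,0.8,0,0,0],[0,0,0.8,0,0,0],[0,0,0.7,0,0,0],[0,0,0.5,0,0,0],[0,0,0.25,0,0,0],[0,0,0.1,0,0,0],[0,0,0.1,0,0,0],[0,0,0,0,0,0]]]'

```text
clock: 4.7
position: [0.4494, 0.3073, 0.1098]
ee_rot: [0.707, 0.707, 0.0, 0.0]
ft_force: [-0.1, -0.1, -0.9]
grip_width: 0.003
grasp_force: 0.0
```

Request:
carry_out --commands '[[[0,0,0.08,0,0,0],[0,0,0.08,0,0,0],[0,0,0.08,0,0,0],[0,0,0.08,0,0,0],[0,0,0,0,0,0]]]'

```text
clock: 5.12
position: [0.4491, 0.3077, 0.0964]
ee_rot: [0.707, 0.707, 0.0, 0.0]
ft_force: [1.2, 1.1, 2.6]
grip_width: -0.005
grasp_force: 1.0
```

Request:
carry_out --commands '[[[0,0,0.06,0,0,0],[0,0,0.06,0,0,0],[0,0,0.06,0,0,0],[0,0,0,0,0,0]]]'

```text
clock: 5.45
position: [0.4502, 0.3088, 0.0922]
ee_rot: [0.707, 0.707, 0.002, 0.001]
ft_force: [-5.0, -6.5, 31.1]
grip_width: -0.0
grasp_force: 15.7
```

Bottomed out at 31 N. I'll lift clear and check that it latched.

Request:
carry_out --commands '[[[0,0,-0.2,0,0,0],[0,0,-0.5,0,0,0],[0,0,-0.8,0,0,0],[0,0,-0.8,0,0,0],[0,0,-0.8,0,0,0],[-0.3,0,-0.8,0,0,0],[-0.8,0,-0.2,0,0,0],[-0.8,0,0,0,0,0],[0,0,0,0,0,0]]]'

```text
clock: 6.2
position: [0.4501, 0.2255, 0.2531]
ee_rot: [0.709, 0.705, -0.001, 0.001]
ft_force: [1.0, -1.3, -0.5]
grip_width: 0.001
grasp_force: 0.0
```

```bash
python3 - <<'E'
from h import *
s0=cv2.imread("pics/side0.png");s=camera("side")[...,::-1]
P=camera_params("wrist"); w=camera("wrist")[...,::-1]; np.save("P2.npy",P,allow_pickle=True); cv2.imwrite("pics/w2.png",w); cv2.imwrite("pics/side2.png",s)
f=lambda im:cv2.resize(im[365:425,254:334],(400,300),interpolation=cv2.INTER_CUBIC)
cv2.imwrite("pics/cmp.png",np.vstack([np.hstack([f(s0),f(s)]),cv2.resize(w,(800,600))[200:500]*1]))
E
```

```text
(no output)
```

View pics/cmp.png

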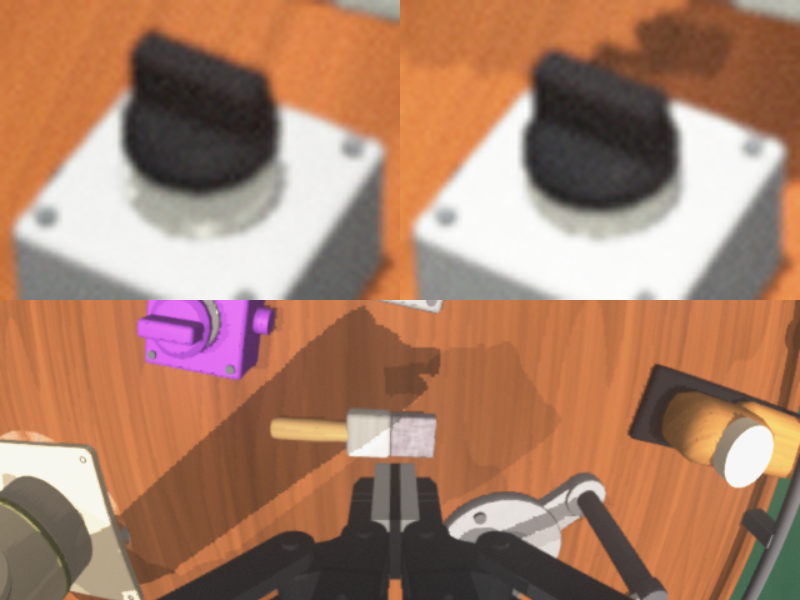

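The right-hand crop shows the knob head sitting lower on its collar than before, so the stop is latched. Now I'll push the keeper peg aside with the shut fingers.

Request:
carry_out --commands '[[[-0.74,0.32,0,0,0,0],[-0.74,0.32,0,0,0,0],[-0.74,0.32,0,0,0,0],[-0.74,0.32,0,0,0,0],[-0.74,0.32,0,0,0,0],[-0.74,0.32,0,0,0,0],[-0.74,0.32,0,0,0,0],[-0.74,0.32,0,0,0,0],[-0.74,0.32,0,0,0,0],[0,0,0.4,0,0,0],[0,0,0.7,0,0,0],[0,0,0.6,0,0,0],[0,0,0,0,0,0]]]'

```text
clock: 7.38
position: [0.5616, -0.0336, 0.1801]
ee_rot: [0.706, 0.708, -0.002, -0.003]
ft_force: [-0.8, -0.4, -0.2]
grip_width: -0.002
grasp_force: 0.0
```

Request:
carry_out --commands '[[[0.29,-0.07,0,0,0,0],[0.29,-0.07,0,0,0,0],[0.29,-0.06,0,0,0,0],[0.24,-0.14,0,0,0,0],[0.24,-0.14,0,0,0,0],[0.24,-0.12,0,0,0,0],[0.24,-0.1,0,0,0,0],[0.24,-0.09,0,0,0,0],[0.23,-0.09,0,0,0,0],[0.24,0,0,0,0,0],[0.24,0.04,0,0,0,0],[0.24,0.04,0,0,0,0],[0.24,0.06,0,0,0,0],[0.24,0.07,0,0,0,0],[0.24,0.09,0,0,0,0],[0.24,0.12,0,0,0,0],[0.24,0.15,0,0,0,0],[0.24,0.18,0,0,0,0],[0,0,0,0,0,0]]]'

```text
clock: 8.97
position: [0.5596, 0.1463, 0.1852]
ee_rot: [0.706, 0.708, 0.001, -0.001]
ft_force: [-0.1, 1.0, -0.0]
grip_width: -0.002
grasp_force: 0.0
```

```bash
python3 - <<'E'
from h import *
t=camera("top")[...,::-1]; cv2.imwrite("pics/top3.png",t)
cv2.imwrite("pics/c3.png",cv2.resize(t[130:280,210:410],(800,600),interpolation=cv2.INTER_CUBIC))
E
```

```text
(no output)
```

View pics/c3.png

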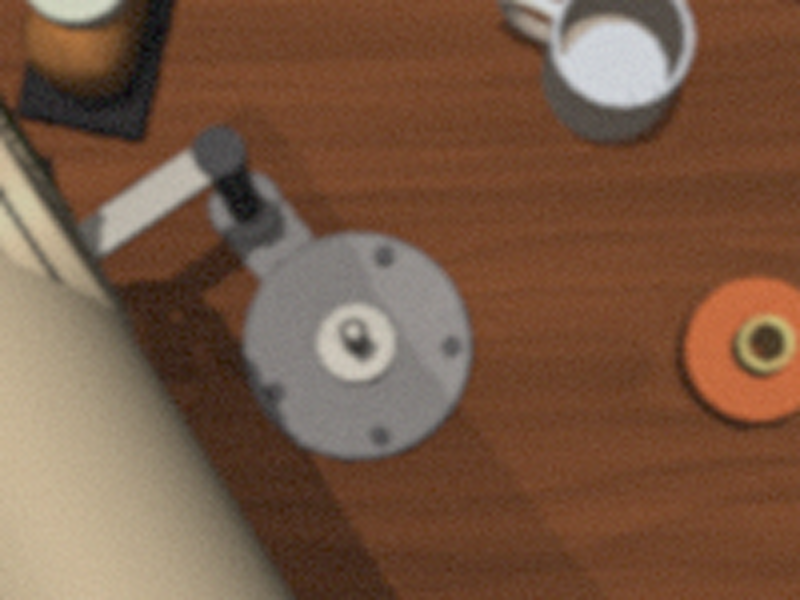

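The crop shows the keeper swung about 1.4 rad aside. The spindle is bare, with the seat centred at crop (355,342), i.e. top (298.8,215.5), and the tip near (350,328).

```bash
python3 - <<'E'
from h import *
t=cv2.imread("pics/top3.png"); g=t.astype(int)
hsv=cv2.cvtColor(t,cv2.COLOR_BGR2HSV)
m=((hsv[...,1]<70)&(hsv[...,2]>60)).astype(np.uint8); m[:185]=0;m[250:]=0;m[:,262:][:,70:]=0;m[:,:268]=0
cs,_=cv2.findContours(m,0,cv2.CHAIN_APPROX_NONE); c=max(cs,key=cv2.contourArea); (u,v),r=cv2.minEnclosingCircle(c); print("base",u,v,r,onz("top",u,v,.018).round(4), 68/1.148*.4865)
m=((hsv[...,1]<60)&(hsv[...,2]>175)).astype(np.uint8); m[:195]=0;m[240:]=0;m[:,:280]=0;m[:,320:]=0
cs,_=cv2.findContours(m,0,cv2.CHAIN_APPROX_NONE); c=max(cs,key=cv2.contourArea); (u,v),r=cv2.minEnclosingCircle(c); print("seat",u,v,r,onz("top",u,v,.03).round(4))
# drum neck, body
for n,zz,lo in (("tall",.084,(448,251)),):
    x,y=lo; sub=hsv[y-22:y+22,x-22:x+22]
    m=((sub[...,1]>100)&(sub[...,2]>170)|((sub[...,1]<150)&(sub[...,2]>150))).astype(np.uint8)
    cs,_=cv2.findContours(m,0,cv2.CHAIN_APPROX_NONE); c=max(cs,key=cv2.contourArea); (u,v),r=cv2.minEnclosingCircle(c); u+=x-22;v+=y-22; print(n,u,v,r,onz("top",u,v,zz).round(4))
print("neck",onz("top",452,251,.114).round(4), proj("top",np.array([.45,.308,.1])))
E
```

```text
base 293.5882263183594 210.58824157714844 36.18733215332031 [0.5706 0.0147 0.018 ] 28.817073170731707
seat 298.4130554199219 215.1521759033203 9.171077728271484 [0.558  0.0032 0.03  ]
tall 448.20000076293945 250.76000022888184 12.816401481628418 [ 0.4632 -0.3299  0.084 ]
neck [ 0.4615 -0.3299  0.114 ] [159.10154832 264.49942916]
```

Request:
carry_out --commands '[[[-0.3,0,0,0,0,0],[-0.1,0,-0.7,0,0,0],[0,0,-0.8,0,0,0],[-0.4,0,-0.4,0,0,0],[-0.75,-0.2,0,0,0,0],[-0.75,-0.2,0,0,0,0],[-0.75,-0.2,0,0,0,0],[-0.75,-0.2,0,0,0,0],[-0.75,-0.2,0,0,0,0],[-0.75,-0.2,0,0,0,0],[-0.75,-0.2,0,0,0,0],[-0.75,-0.2,0,0,0,0],[-0.75,-0.2,0,0,0,0],[-0.75,-0.2,0,0,0,0],[-0.75,-0.2,0,0,0,0],[-0.75,-0.2,0,0,0,0],[0,0,0,0,0,0],[0,0,0,0,0,0]]]' --hand -0.3 --force 40

```text
clock: 10.52
position: [0.4612, -0.2513, 0.2611]
ee_rot: [0.709, 0.705, -0.0, -0.0]
ft_force: [0.6, 1.1, -1.1]
grip_width: 0.651
grasp_force: 0.0
```

```bash
python3 - <<'E'
from h import *
P=camera_params("wrist"); w=camera("wrist")[...,::-1]; np.save("P4.npy",P,allow_pickle=True); cv2.imwrite("pics/w4.png",w)
o=get_obs();print(o["position"],o["joint_pos"].round(2),o["grip_width"]); print(proj("wrist",np.array([.462,-.329,.114]),P).round(1))
hsv=cv2.cvtColor(w,cv2.COLOR_BGR2HSV); 
m=((hsv[...,0]>=3)&(hsv[...,0]<=11)&(hsv[...,1]>120)&(hsv[...,2]>190)).astype(np.uint8)
n,l,st,c=cv2.connectedComponentsWithStats(m)
for i in range(1,n):
    if st[i,4]>400: print(st[i],c[i].round(1))
E
```

```text
[ 0.4619993  -0.24949409  0.26129876] [ 0.98  0.14 -0.63  1.65  0.09  1.37  0.34] 0.6538868196075268
[317.  299.7]
[  46    0  118  130 9608] [111.   54.4]
[  178     0   452   339 63658] [412.7 108.1]
[511 148  13 103 402] [518.1 195.6]
[    0   155   281   287 33003] [105.1 305.7]
[ 280  270   76  132 2624] [309.3 353.7]
[ 331  276   49   53 1232] [357.2 304.1]
[ 498  320   68   87 2213] [532.  363.4]
[ 147  409   58   61 1635] [177.3 442.9]
```

View pics/w4.png

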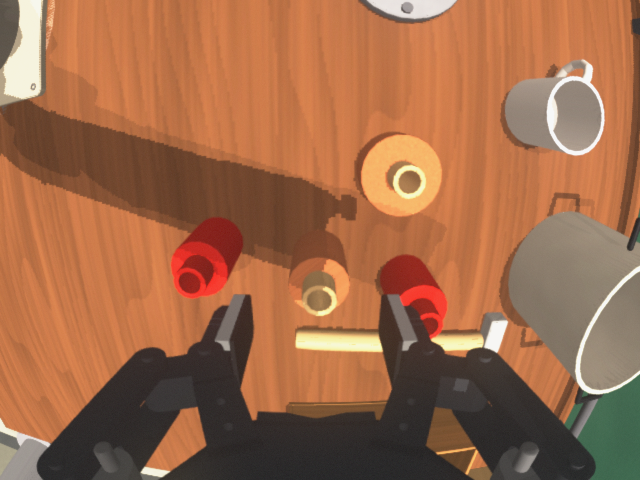

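The wrist view shows the tall drum between the fingers, its neck at (319.5,298), against a predicted (317,300). The neck is therefore near (0.464,-0.327). I'll descend to it.

Request:
carry_out --commands '[[[-0.65,0.03,0,0,0,0],[-0.65,0.02,0,0,0,0],[-0.65,0,0.2,0,0,0],[0,0,0.6,0,0,0],[0,0,0.7,0,0,0],[0,0,0.7,0,0,0],[0,0,0.7,0,0,0],[0,0,0.6,0,0,0],[0,0,0.4,0,0,0],[0,0,0.25,0,0,0],[0,0,0.15,0,0,0],[0,0,0.1,0,0,0],[0,0,0,0,0,0]]]'

```text
clock: 11.65
position: [0.4652, -0.3263, 0.0854]
ee_rot: [0.707, 0.707, 0.0, 0.0]
ft_force: [-0.1, -0.2, -0.6]
grip_width: 0.65
grasp_force: 0.0
```

Request:
carry_out --commands '[[[0,0,0,0,0,0],[0,0,0,0,0,0],[0,0,0,0,0,0],[0,0,0,0,0,0],[0,0,0,0,0,0],[0,0,0,0,0,0]]]' --hand 1 --force 50

```text
clock: 12.15
position: [0.4652, -0.327, 0.0865]
ee_rot: [0.707, 0.707, -0.0, 0.001]
ft_force: [-2.5, 1.3, 5.7]
grip_width: 0.368
grasp_force: 49.3
```

Request:
carry_out --commands '[[[0,0,-0.1,0,0,0],[0,0,-0.3,0,0,0],[0,0,-0.6,0,0,0],[0,0,-0.7,0,0,0],[0,0,-0.7,0,0,0],[0,0,-0.5,0,0,0],[0.2,0.1,-0.2,0,0,0],[0.45,0.2,0,0,0,0],[0.6,0.2,0,0,0,0],[0.7,0.25,0,0,0,0],[0.7,0.25,0,0,0,0],[0.7,0.25,0,0,0,0],[0.7,0.25,0,0,0,0],[0.7,0.25,0,0,0,0],[0.6,0.25,0,0,0,0],[0.45,0.2,0,0,0,0],[0.25,0.1,0,0,0,0],[0,0,0,0,0,0],[0,0,0,0,0,0]]]'

```text
clock: 13.73
position: [0.5566, -0.0843, 0.2089]
ee_rot: [0.707, 0.708, -0.0, -0.0]
ft_force: [-0.1, 0.0, -4.5]
grip_width: 0.362
grasp_force: 50.4
```

```bash
python3 - <<'E'
from h import *
P=camera_params("wrist"); w=camera("wrist")[...,::-1]; np.save("P5.npy",P,allow_pickle=True); cv2.imwrite("pics/w5.png",w)
s=camera("side")[...,::-1]; cv2.imwrite("pics/side5.png",s)
o=get_obs();print(o["position"],Ro.from_quat(o["ee_rot"]).as_matrix().round(3).tolist(),o["grip_width"],o["ft_force"])
for q in((.5575,.004,.03),(.5575,.004,.09),(.5575,.004,.018)): print(proj("wrist",np.array(q),P).round(1),proj("side",np.array(q)).round(1))
E
```

```text
[ 0.55638709 -0.0859135   0.20898622] [[0.001, 1.0, -0.001], [1.0, -0.001, -0.001], [-0.001, -0.001, -1.0]] 0.3654134365117199 [ 0.26000347 -0.33863925 -4.72962735]
[317.1 105.5] [288.6 300.1]
[317.3 104.4] [287.9 276.7]
[317.  105.7] [288.7 304.6]
```

View pics/w5.png

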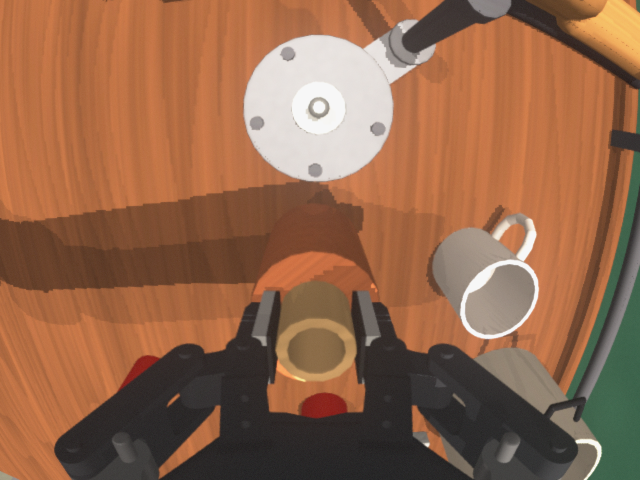

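The wrist view shows the seat centred at (318.5,108) with the spindle tip at (318,106), and the held drum upright with its neck ring centred near (316.5,349).

```bash
python3 - <<'E'
from h import *
P=np.load("P5.npy",allow_pickle=True).item(); w=cv2.imread("pics/w5.png"); hsv=cv2.cvtColor(w,cv2.COLOR_BGR2HSV)
m=((hsv[...,1]<90)&(hsv[...,2]>120)).astype(np.uint8); m[184:]=0;m[:,396:]=0;m[:,:235]=0
m=cv2.morphologyEx(m,cv2.MORPH_OPEN,np.ones((25,25)))
cs,_=cv2.findContours(m,0,cv2.CHAIN_APPROX_NONE); c=max(cs,key=cv2.contourArea)
X=np.array([onz("wrist",*q,.018,P) for q in c[:,0]]); X=X[X[:,1]<.05] if 0 else X
h=cv2.convexHull(X[:,:2].astype(np.float32)); print("base",cv2.minEnclosingCircle(h))
print("seat",onz("wrist",318.5,108,.03,P).round(4),"tip",onz("wrist",318,106.5,.09,P).round(4))
# neck outer rim: extreme pixel columns/rows by eye + ring mask
m=((hsv[...,0]>15)&(hsv[...,0]<30)&(hsv[...,1]<150)&(hsv[...,2]>150)).astype(np.uint8); m[:300]=0;m[390:]=0;m[:,:270]=0;m[:,362:]=0
ys,xs=np.nonzero(m); print(xs.min(),xs.max(),ys.min(),ys.max())
for v in (312,316,320,378,381,384): print(v,onz("wrist",316.5,v,.2365,P).round(4))
for u in (275,277,356,358): print(u,onz("wrist",u,349,.2365,P).round(4))
E
```

```text
base ((0.5648844838142395, 0.008213919587433338), 0.07603200525045395)
seat [0.5587 0.0019 0.03  ] tip [0.558  0.0025 0.09  ]
276 355 318 381
312 [ 0.557  -0.0694  0.2365]
316 [ 0.557  -0.0711  0.2365]
320 [ 0.557  -0.0728  0.2365]
378 [ 0.5571 -0.1008  0.2365]
381 [ 0.5571 -0.1025  0.2365]
384 [ 0.5571 -0.1042  0.2365]
275 [ 0.5412 -0.0862  0.2365]
277 [ 0.542  -0.0862  0.2365]
356 [ 0.5721 -0.0862  0.2365]
358 [ 0.5728 -0.0862  0.2365]
```

Request:
carry_out --commands '[[[0.25,0.03,0,0,0,0],[0.45,0,0,0,0,0],[0.5,0,0,0,0,0],[0.5,0,0,0,0,0],[0.35,0,0,0,0,0],[0.185,0,0,0,0,0],[0,0,0,0,0,0],[0,0,0.2,0,0,0],[0,0,0.25,0,0,0],[0,0,0.2,0,0,0],[0,0,0,0,0,0],[0,0,0,0,0,0]]]'

```text
clock: 14.83
position: [0.5576, 0.0042, 0.1823]
ee_rot: [0.707, 0.707, -0.001, -0.001]
ft_force: [-0.6, -1.1, -3.0]
grip_width: 0.365
grasp_force: 50.3
```

Request:
carry_out --commands '[[[0,0,0.1,0,0,0],[0,0,0.1,0,0,0],[0,0,0.1,0,0,0],[0,0,0,0,0,0]]]'

```text
clock: 15.17
position: [0.5577, 0.0049, 0.1704]
ee_rot: [0.707, 0.707, -0.0, -0.0]
ft_force: [-0.7, 0.1, -3.7]
grip_width: 0.361
grasp_force: 50.3
```

Request:
carry_out --commands '[[[0,0,0.15,0,0,0],[0,0,0.15,0,0,0],[0,0,0.15,0,0,0],[0,0,0,0,0,0]]]'

```text
clock: 15.5
position: [0.5573, 0.0048, 0.1517]
ee_rot: [0.707, 0.707, -0.001, -0.001]
ft_force: [0.9, 0.7, -4.3]
grip_width: 0.362
grasp_force: 50.3
```

Request:
carry_out --commands '[[[0,0,0.15,0,0,0],[0,0,0.15,0,0,0],[0,0,0.15,0,0,0],[0,0,0.15,0,0,0],[0,0,0.1,0,0,0],[0,0,0,0,0,0]]]'

```text
clock: 16.0
position: [0.5575, 0.0049, 0.1242]
ee_rot: [0.707, 0.707, -0.001, -0.001]
ft_force: [0.2, -0.4, -4.3]
grip_width: 0.366
grasp_force: 50.3
```

Going smoothly. The last 8 mm go slowly until it touches the seat.

Request:
carry_out --commands '[[[0,0,0.06,0,0,0],[0,0,0.06,0,0,0],[0,0,0.05,0,0,0],[0,0,0.03,0,0,0],[0,0,0,0,0,0]]]'

```text
clock: 16.42
position: [0.558, 0.005, 0.1171]
ee_rot: [0.707, 0.707, -0.0, -0.0]
ft_force: [0.1, 0.3, -4.4]
grip_width: 0.362
grasp_force: 50.4
```

Request:
carry_out --commands '[[[0,0,0.03,0,0,0],[0,0,0.03,0,0,0],[0,0,0,0,0,0]]]'

```text
clock: 16.67
position: [0.5586, 0.0051, 0.1165]
ee_rot: [0.707, 0.707, 0.0, 0.001]
ft_force: [-5.1, -0.4, 10.5]
grip_width: 0.367
grasp_force: 52.0
```

Seated, with contact at the expected height. Release and rise.

Request:
carry_out --commands '[[[0,0,0,0,0,0],[0,0,0,0,0,0],[0,0,0,0,0,0],[0,0,0,0,0,0],[0,0,-0.1,0,0,0],[0,0,-0.3,0,0,0],[0,0,-0.6,0,0,0],[0,0,-0.8,0,0,0],[0,0,-0.8,0,0,0],[0,0,-0.8,0,0,0],[0,0,-0.4,0,0,0],[0,0,0,0,0,0]]]' --hand -0.3

```text
clock: 17.67
position: [0.5598, 0.0056, 0.2723]
ee_rot: [0.707, 0.707, 0.002, 0.003]
ft_force: [0.5, -0.3, -0.2]
grip_width: 0.647
grasp_force: 0.0
```

```bash
python3 - <<'E'
from h import *
s=camera("side")[...,::-1]; cv2.imwrite("pics/side6.png",s)
P=camera_params("wrist"); w=camera("wrist")[...,::-1]; np.save("P6.npy",P,allow_pickle=True); cv2.imwrite("pics/w6.png",w)
print(get_obs()["position"])
a=cv2.resize(s[180:420,180:380],(500,600)); b=cv2.resize(w[180:480,245:395],(300,600))
cv2.imwrite("pics/c6.png",np.hstack([a,b]))
print(proj("side",np.array([.558,.003,.144])), proj("wrist",np.array([.558,.003,.144]),P),proj("side",np.array([.45,.305,.099])))
E
```

```text
[0.55831481 0.00513744 0.26799557]
[287.24260053 254.42420095] [313.49556622 226.18959293] [294.15823196 379.68739512]
```

View pics/c6.png

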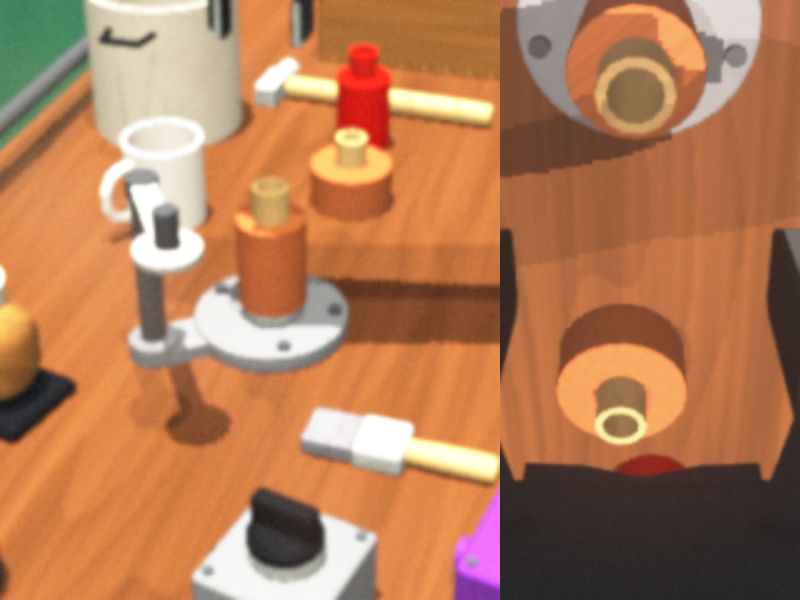

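The crop shows the drum standing on the seat, upright, with the keeper aside and the stop still down. Peg top is at side pixel (247,264).

```bash
python3 - <<'E'
from h import *
peg=onz("side",246.8,264,.205); print("peg",peg.round(3), onz("side",246.8,280,.173).round(3))
s=np.array([.558,.003]); h0=np.array([.641,.065]); u=(h0-s)/np.linalg.norm(h0-s); h=s+.106*u
print("hinge",h, np.degrees(np.arctan2(*(-u)[::-1])), "peg ang",np.degrees(np.arctan2(*(peg[:2]-h)[::-1])))
cur=get_obs()["position"][:2]
for a,p in ((122,.055),(125,.028),(145,.028),(165,.028),(185,.028),(205,.028),(216.7,.025),(216.7,.015)):
    r=np.radians(a); q=h+.106*np.array([np.cos(r),np.sin(r)])+p*np.array([np.sin(r),-np.cos(r)])
    d=(q-cur)/.04; print(a,p,q.round(3),"tool x,y",d[::-1].round(2)); cur=q
E
```

```text
peg [0.582 0.157 0.205] [0.583 0.16  0.173]
hinge [0.64292262 0.06643618] -143.24071182970786 peg ang 123.83524368050608
122 0.055 [0.633 0.185] tool x,y [4.51 1.88]
125 0.028 [0.605 0.169] tool x,y [-0.4  -0.71]
145 0.028 [0.572 0.15 ] tool x,y [-0.48 -0.82]
165 0.028 [0.548 0.121] tool x,y [-0.73 -0.61]
185 0.028 [0.535 0.085] tool x,y [-0.9  -0.32]
205 0.028 [0.535 0.047] tool x,y [-0.95  0.  ]
216.7 0.025 [0.543 0.023] tool x,y [-0.6  0.2]
216.7 0.015 [0.549 0.015] tool x,y [-0.2   0.15]
```

Request:
carry_out --commands '[[[0.3,0.1,0,0,0,0],[0.7,0.3,0,0,0,0],[0.7,0.3,0,0,0,0],[0.7,0.3,0,0,0,0],[0.7,0.3,0,0,0,0],[0.7,0.3,0,0,0,0],[0.5,0.2,0,0,0,0],[0.2,0.1,0,0,0,0],[0,0,0.3,0,0,0],[0,0,0.6,0,0,0],[0,0,0.7,0,0,0],[0,0,0.5,0,0,0],[0,0,0,0,0,0]]]' --hand 1

```text
clock: 18.85
position: [0.6318, 0.1815, 0.1771]
ee_rot: [0.708, 0.707, -0.004, -0.001]
ft_force: [0.0, -0.9, -0.3]
grip_width: 0.001
grasp_force: 0.0
```

Request:
carry_out --commands '[[[-0.15,-0.35,-0.1,0,0,0],[-0.15,-0.36,0,0,0,0],[-0.15,-0.28,0,0,0,0],[-0.16,-0.27,0,0,0,0],[-0.17,-0.27,0,0,0,0],[-0.23,-0.22,0,0,0,0],[-0.25,-0.2,0,0,0,0],[-0.25,-0.19,0,0,0,0],[-0.3,-0.12,0,0,0,0],[-0.3,-0.11,0,0,0,0],[-0.3,-0.09,0,0,0,0],[-0.32,0,0,0,0,0],[-0.32,0,0,0,0,0],[-0.31,0,0,0,0,0],[-0.2,0.06,0,0,0,0],[-0.2,0.07,0,0,0,0],[-0.2,0.07,0,0,0,0],[0,0,0,0,0,0]]]'

```text
clock: 20.35
position: [0.5442, 0.0244, 0.1869]
ee_rot: [0.708, 0.706, -0.0, 0.0]
ft_force: [-0.3, -0.5, -0.3]
grip_width: 0.0
grasp_force: 0.0
```

Request:
carry_out --commands '[[[-0.08,0.06,0,0,0,0],[-0.08,0.06,0,0,0,0],[0,0,0,0,0,0]]]'

```text
clock: 20.6
position: [0.5477, 0.0218, 0.1867]
ee_rot: [0.706, 0.708, -0.0, -0.002]
ft_force: [-4.1, 3.7, 2.3]
grip_width: 0.0
grasp_force: 2.3
```

Request:
carry_out --commands '[[[-0.08,0.06,0,0,0,0],[-0.04,0.03,0,0,0,0],[0,0,0,0,0,0]]]'

```text
clock: 20.85
position: [0.5484, 0.0212, 0.1864]
ee_rot: [0.705, 0.709, -0.001, -0.005]
ft_force: [-20.3, 15.4, 9.0]
grip_width: -0.002
grasp_force: 11.0
```

The keeper is firmly against its stop. I'll back off and go look at the knob.

Request:
carry_out --commands '[[[0.3,-0.25,0,0,0,0],[0.4,-0.3,-0.2,0,0,0],[0.5,-0.3,-0.6,0,0,0],[0.7,-0.2,-0.8,0,0,0],[0.7,-0.2,-0.2,0,0,0],[0.7,-0.2,0,0,0,0],[0.7,-0.2,0,0,0,0],[0.7,-0.2,0,0,0,0],[0.7,-0.2,0,0,0,0],[0.4,-0.1,0,0,0,0],[0,0,0,0,0,0],[0,0,0,0,0,0],[0,0,0,0,0,0]]]' --hand -0.2

```text
clock: 21.93
position: [0.4666, 0.2457, 0.2576]
ee_rot: [0.707, 0.707, -0.0, 0.0]
ft_force: [0.0, -0.0, 0.3]
grip_width: 0.601
grasp_force: 0.0
```

```bash
python3 - <<'E'
from h import *
P=camera_params("wrist"); w=camera("wrist")[...,::-1]; np.save("P7.npy",P,allow_pickle=True); cv2.imwrite("pics/w7.png",w)
s=camera("side")[...,::-1]; cv2.imwrite("pics/side7.png",s)
o=get_obs(); print(o["position"],o["joint_pos"].round(2))
X=proj("wrist",np.array([.449,.306,.099]),P); print(X, proj("side",np.array([.558,.003,.205])))
x,y=np.clip(X.astype(int),[80,60],[560,420]); a=w[y-60:y+60,x-80:x+80]; print("w crop origin",x-80,y-60,"x3.75")
b=s[200:320,200:360]
cv2.imwrite("pics/c7.png",np.hstack([cv2.resize(a,(400,300),interpolation=2),cv2.resize(b,(400,300),interpolation=2)]))
E
```

```text
[0.46685076 0.24517258 0.25756593] [ 0.28  0.21 -0.96  1.64  0.18  1.38 -0.7 ]
[293.68855498 139.62601131] [286.52248899 228.22344729]
w crop origin 213 79 x3.75
```

View pics/c7.png

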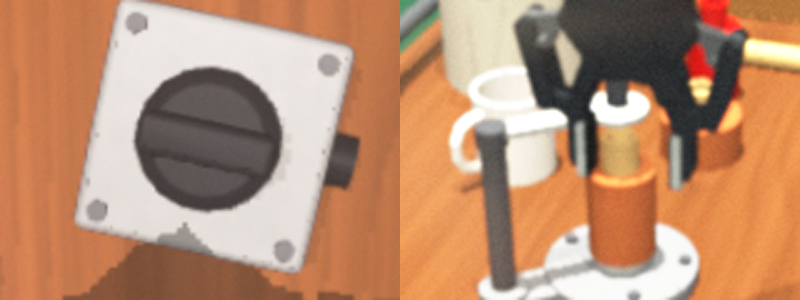

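The left crop shows the knob head centred at crop (208,139), i.e. wrist (296.2,134.6), with the bar tilted about 10° down to the right. The right crop shows the keeper disc centred over the seated drum.

```bash
python3 - <<'E'
from h import *
P=np.load("P7.npy",allow_pickle=True).item()
f=lambda x,y,z:onz("wrist",213+x/2.5,79+y/2.5,z,P)
print("head",f(208,139,.079).round(4))
a,b=f(145,128,.099),f(276,151,.099); print("bar",((a+b)/2).round(4),np.degrees(np.arctan2(b[1]-a[1],b[0]-a[0])),np.linalg.norm(b-a))
cs=[(122,2),(352,48),(301,271),(78,223)]; c=np.array([f(*q,.055) for q in cs]); print("box",c.mean(0).round(4),np.degrees(np.arctan2(*(c[1]-c[0])[[1,0]])))
print(get_obs()["position"])
E
```

```text
head [0.45   0.3088 0.079 ]
bar [0.4518 0.31   0.099 ] -10.53502826007012 0.04284833021140068
box [0.4504 0.3085 0.055 ] -11.867140920179123
[0.46685076 0.24517258 0.25756593]
```

Request:
carry_out --commands '[[[0.8,-0.2,0,0,0,0],[0.79,-0.21,0,0,0,0],[0,0,0.1,0,0,-0.94],[0,0,0.1,0,0,-0.94],[0,0,0.1,0,0,-0.94],[0,0,0.1,0,0,-0.94],[0,0,0.1,0,0,-0.94],[0,0,0.1,0,0,-0.94],[0,0,0.1,0,0,-0.94],[0,0,0.1,0,0,-0.94],[0,0,0.1,0,0,-0.94],[0,0,0.1,0,0,-0.94],[0,0,0.1,0,0,-0.94],[0,0,0.1,0,0,-0.94],[0,0,0.1,0,0,-0.94],[0,0,0.1,0,0,-0.94],[0,0,0,0,0,0],[0,0,0,0,0,0]]]'

```text
clock: 23.53
position: [0.4503, 0.3091, 0.2015]
ee_rot: [0.098, 0.995, -0.0, -0.0]
ft_force: [1.3, 0.3, 1.0]
grip_width: 0.602
grasp_force: 0.0
```

Request:
carry_out --commands '[[[0,0,0.4,0,0,0],[0,0,0.6,0,0,0],[0,0,0.6,0,0,0],[0,0,0.6,0,0,0],[0,0,0.4,0,0,0],[0,0,0.2,0,0,0],[0,0,0.1,0,0,0],[0,0,0.05,0,0,0],[0,0,0,0,0,0]]]'

```text
clock: 24.28
position: [0.4503, 0.3101, 0.0843]
ee_rot: [0.097, 0.995, 0.0, 0.0]
ft_force: [-0.3, -0.5, -0.5]
grip_width: 0.597
grasp_force: 0.0
```

Request:
carry_out --commands '[[[0,0,0,0,0,0],[0,0,0,0,0,0],[0,0,0,0,0,0],[0,0,0,0,0,0],[0,0,0,0,0,0],[0,0,0,0,0,0]]]' --hand 1 --force 30

```text
clock: 24.78
position: [0.4501, 0.3093, 0.0838]
ee_rot: [0.096, 0.995, -0.001, 0.0]
ft_force: [-0.2, -5.6, 3.1]
grip_width: 0.15
grasp_force: 33.0
```

Gripped at 13 mm, which fits the 14 mm bar. Turn clockwise.

Request:
carry_out --commands '[[[0,0,0,0,0,0.8],[0,0,0,0,0,0.8],[0,0,0,0,0,0.8],[0,0,0,0,0,0.8],[0,0,0,0,0,0.8],[0,0,0,0,0,0.8],[0,0,0,0,0,0.8],[0,0,0,0,0,0.8],[0,0,0,0,0,0.8],[0,0,0,0,0,0.6],[0,0,0,0,0,0]]]'

```text
clock: 25.7
position: [0.45, 0.3089, 0.0836]
ee_rot: [0.485, 0.874, -0.001, 0.001]
ft_force: [-1.2, -6.6, 2.5]
grip_width: 0.159
grasp_force: 32.9
```

Request:
carry_out --commands '[[[0,0,0,0,0,0],[0,0,0,0,0,0],[0,0,0,0,0,0],[0,0,0,0,0,0],[0,0,0,0,0,0],[0,0,-0.3,0,0,0],[0,0,-0.7,0,0,0],[0,0,-0.8,0,0,0],[0,0,-0.8,0,0,0],[0,0,-0.8,0,0,0],[0,0,-0.4,0,0,0],[0,0,0,0,0,0],[0,0,0,0,0,0]]]' --hand -0.3

```text
clock: 26.78
position: [0.45, 0.3103, 0.237]
ee_rot: [0.483, 0.875, 0.001, 0.001]
ft_force: [-0.1, -0.2, 0.1]
grip_width: 0.645
grasp_force: 0.0
```

```bash
python3 - <<'E'
from h import *
s=camera("side")[...,::-1]; t=camera("top")[...,::-1]; cv2.imwrite("pics/side8.png",s); cv2.imwrite("pics/top8.png",t)
o=get_obs(); print(o["position"],o["ft_force"])
s0=cv2.imread("pics/side0.png"); s6=cv2.imread("pics/side6.png")
for n,im in(("start",s0),("latched",s6),("now",s)):
    m=(im[365:408,270:325].max(2)<70).astype(np.uint8); k,l,st,c=cv2.connectedComponentsWithStats(m); i=1+np.argmax(st[1:,4]); print(n,st[i],c[i].round(1))
    d=cv2.absdiff(im[365:425,254:334],s[365:425,254:334]).mean(); print("diff to now",d)
f=lambda im,x,y:cv2.resize(im[y:y+60,x:x+80],(400,300),interpolation=2)
cv2.imwrite("pics/c8.png",np.vstack([np.hstack([f(s0,254,365),f(s,254,365)]),np.hstack([cv2.resize(s[200:320,200:360],(400,300),interpolation=2),f(t,250,160)])]))
E
```

```text
[0.44956723 0.30957451 0.23515788] [ 0.26683418  0.23325441 -0.03970211]
start [  9   8  30  30 685] [22.9 23.7]
diff to now 18.571527777777778
latched [ 10  12  29  30 652] [23.  27.7]
diff to now 26.31486111111111
now [  9   6  31  32 690] [22.8 23.4]
diff to now 0.0
```

```bash
python3 - <<'E'
from h import *
for n in("side0","side8"):
    im=cv2.imread(f"pics/{n}.png"); m=(im[222:258,265:312].max(2)<110).astype(np.uint8); k,l,st,c=cv2.connectedComponentsWithStats(m)
    for i in range(1,k):
        if st[i,4]>30: print(n,st[i]+[265,222,0,0,0],c[i]+[265,222])
print(proj("side",np.array([.558,.003,.189])))
hand_in()
E
```

```text
side0 [285 236   9  12  95] [289.03157895 241.06315789]
side8 [ 265  222   47   36 1692] [288.  239.5]
[286.7152001  235.23510573]
the job is handed in; nothing more can be done
```

The job is handed in; I haven't seen the verdict. The stop was pressed and latched, the tall drum was seated on the spindle, the keeper was pushed home against its stop, and the knob was turned so the stop popped up again; my last check of the keeper's position came back unclear (peg hidden in the side view), so that part rests on the earlier close-up and the contact force.

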